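# Find the lid that snaps onto the biscuit canister

## Task

The three red lids got mixed up in the washing-up and only one of them belongs to the full biscuit canister on the cork mat. Find it by trying them on, and press it down until it snaps fully home under the canister's clips, then let go. Leave the two lids that do not fit lying flat on the counter, knob up, and do not disturb the mug or the spice jar.

Things in the scene. Friction and masses are not known exactly. Their poses are not given: they have to be found in the camera images.
- canister_mouth (a point): centre of the canister's mouth, on its axis in the plane of the rim's top edge, 92 mm above the counter, z up. When the right lid is home its disc lies on the rim and its knob's middle is 19 mm above this point. A wrong lid stops hard on the rim, knob's middle 27 to 29 mm above this point, and lifts off again freely. Lower a lid level and centred within about 1 mm (play 1.5 mm)
- canister: the white canister to close, 100 mm across, full of biscuits, on a 140 mm square cork mat 3 mm thick; heavy, does not shift; origin under its centre on the counter, its turn about z varies. Its rim collar is 12 mm tall, 3 mm thick; the inner diameter (72, 80 or 88 mm) differs from start to start, so any of the three lids may be the right one. Two empty canisters at the sides play no part
- clip0 (a joint): one of three black sprung clips 120 deg apart round the rim, sliding outward: 0 rest, 0.006 m fully out. Its sloped nose reaches in to 52 mm from the axis; its top is 14 mm above the rim, its outside 61 mm from the axis. Keep opening fingers within 45 mm of the axis. The lid's disc meets the noses about 12 mm above home; passing all three takes 10 to 20 N down, then they spring back over it
- clip1 (a joint): one of three black sprung clips 120 deg apart round the rim, sliding outward: 0 rest, 0.006 m fully out. Its sloped nose reaches in to 52 mm from the axis; its top is 14 mm above the rim, its outside 61 mm from the axis. Keep opening fingers within 45 mm of the axis. The lid's disc meets the noses about 12 mm above home; passing all three takes 10 to 20 N down, then they spring back over it
- clip2 (a joint): one of three black sprung clips 120 deg apart round the rim, sliding outward: 0 rest, 0.006 m fully out. Its sloped nose reaches in to 52 mm from the axis; its top is 14 mm above the rim, its outside 61 mm from the axis. Keep opening fingers within 45 mm of the axis. The lid's disc meets the noses about 12 mm above home; passing all three takes 10 to 20 N down, then they spring back over it
- lid_a_knob (a point): middle (half-way up) of the knob of a red lid, one of three that look alike; z up along the knob. Knob: upright steel cylinder 26 mm across, 30 mm tall, on the centre of a flat disc 110 mm across, 4 mm thick. Below the disc: plug 10 mm deep and outer skirt 8 mm deep with a ring channel between, whose diameter differs per lid, unseen. On the counter this point is 29 mm up. 0.06 to 0.13 kg
- lid_b_knob (a point): middle (half-way up) of the knob of a red lid, one of three that look alike; z up along the knob. Knob: upright steel cylinder 26 mm across, 30 mm tall, on the centre of a flat disc 110 mm across, 4 mm thick. Below the disc: plug 10 mm deep and outer skirt 8 mm deep with a ring channel between, whose diameter differs per lid, unseen. On the counter this point is 29 mm up. 0.06 to 0.13 kg
- lid_c_knob (a point): middle (half-way up) of the knob of a red lid, one of three that look alike; z up along the knob. Knob: upright steel cylinder 26 mm across, 30 mm tall, on the centre of a flat disc 110 mm across, 4 mm thick. Below the disc: plug 10 mm deep and outer skirt 8 mm deep with a ring channel between, whose diameter differs per lid, unseen. On the counter this point is 29 mm up. 0.06 to 0.13 kg
- mug_mid (a point): centre, half-way up, of a blue mug, 76 mm across and 90 mm tall with a handle; leave it alone
- spice_jar_mid (a point): centre, half-way up, of an amber spice jar, 48 mm across and 100 mm tall; leave it alone
Mind the look-alikes: they are no part of the job. Leave any yellow look-alike of the part that bears lid_a_knob alone. Leave any yellow look-alike of the part that bears lid_c_knob alone.

How it is judged:
At the end, for the whole second after the job is handed in: One lid is snapped home on the canister (knob's middle 15 to 21.5 mm above the mouth point, within 4 mm of its axis, tilted less than 0.04 rad), and the other two stand knob up on the counter (knob's middle 20 to 36 mm above it, tilted less than 0.1 rad) (((z of lid_a_knob in the frame of canister_mouth between 0.015 and 0.0215 m and horizontal distance between lid_a_knob and canister_mouth below 0.004 m and angle between lid_a_knob's own z axis and vertical below 0.04 rad and height (world z) of lid_b_knob between 0.02 and 0.036 m and angle between each of lid_b_knob, lid_c_knob's own z axis and vertical below 0.1 rad and height (world z) of lid_c_knob between 0.02 and 0.036 m) or (z of lid_b_knob in the frame of canister_mouth between 0.015 and 0.0215 m and horizontal distance between lid_b_knob and canister_mouth below 0.004 m and angle between lid_b_knob's own z axis and vertical below 0.04 rad and height (world z) of lid_a_knob between 0.02 and 0.036 m and angle between each of lid_a_knob, lid_c_knob's own z axis and vertical below 0.1 rad and height (world z) of lid_c_knob between 0.02 and 0.036 m) or (z of lid_c_knob in the frame of canister_mouth between 0.015 and 0.0215 m and horizontal distance between lid_c_knob and canister_mouth below 0.004 m and angle between lid_c_knob's own z axis and vertical below 0.04 rad and height (world z) of lid_a_knob between 0.02 and 0.036 m and angle between each of lid_a_knob, lid_b_knob's own z axis and vertical below 0.1 rad and height (world z) of lid_b_knob between 0.02 and 0.036 m))); the robot touches nothing.
It fails at once if the mug is pushed more than 30 mm or tipped (distance of mug_mid from where it was at the start of the episode above 0.03 m or angle between mug_mid's own z axis and vertical above 0.35 rad).
It fails at once if the spice jar is pushed more than 30 mm or tipped (distance of spice_jar_mid from where it was at the start of the episode above 0.03 m or angle between spice_jar_mid's own z axis and vertical above 0.35 rad).
It also fails if it takes over 72 s, if anything falls off the work surface, if the arm or the gripper's body presses on something with over 40 N, if the wrist force passes 120 N, or if a joint passes its speed limit or range.

## Robot

A 6-joint arm with a two-finger parallel gripper is mounted at the origin on the work surface. World frame = base frame: x ahead of the robot, y to its left, z up, the work surface at z = 0. Lengths are in m, angles in rad, forces in N, time in s.
With the tool pointing down it reaches from about 0.275 to 0.85 m from the base axis. Payload 19 kg.
Tool frame: the origin (TCP) lies on the mounting face of the last link; the fingertips stand tip_reach ahead of it and the grasp point (between the pads) lies 155 mm ahead of it (tip_reach is the distance from the TCP to the fingertips, in m); z points along the fingers, y is the line along which they close (so a half turn about z gives the same grasp; the last joint's range is limited). The gripper opens to 85 mm and grips with 20 to 120 N. Pads are 22 mm wide; open, the fingers measure 114 mm over their backs; the gripper's body (76 mm by 85 mm) begins 54 mm behind the grasp point. The pads swing forward as they close: fully open they stand 13 mm farther back than shut.
Start: joints at [-0.134, 0.15, 1.437, -0, 1.554, -0.134], TCP at [0.575, -0, 0.405] pointing down, gripper open.
Joint ranges: [-2.8, 2.8], [-0.68, 2.1], [0.12, 2.68], [-1.39, 4.53], [0.16, 2.79], [-2.81, 2.81]. Speed limits (rad/s): [1.89, 1.89, 2.22, 3.01, 3.01, 3.01].

## Interface

Orientations are given as a 3x3 rotation matrix whose columns are the frame's x, y, z axes.
In Python, from bench import observe, read_camera, calibration, close_job, tip_reach gives the robot as it stands. The module is installed in compiled form; this text tells all that it offers.
- The arm moves only by the tool carry_out, never from a script. Its arguments are lists of equal length, an entry for each row: "linear": the shift along the tool's x, y, z in cm, a list of three; "twist": the turn, a rotation vector about the tool's x, y, z in rad, a list of three; "claw": the closure in counts, from 0 (fully open) to 255 (shut). In form: {"linear": [[dx, dy, dz], ...], "twist": [[ax, ay, az], ...], "claw": [claw, ...]}. A call has 1 to 20 rows; each row is the pose to reach, as a shift and turn from the pose commanded when the call began, along the tool's axes at that moment; what a row does not reach only later rows make up. A row lasts 1/12 s, in which the tool goes at most 41.7 mm and 7.16 degrees, less where a joint would pass 70% of its speed; a pose out of reach is approached as far as the arm can. A call with a gripper value outside its range is refused whole. The fingers move at their own pace and stop on an object; "force" is the grip in N (left out, the last holds). Time passes only in rows, so rows that repeat a pose let the fingers close. It gives the time, the measured TCP pose, the force, the opening and the grip force at its end, in the units of the state.
- observe(): the state, without advancing time (a new reading comes with each control period).
- read_camera(name): name is "scene" or "side" or "wrist"; returns the picture (400x640x3 uint8, red, green, blue); there is no depth.
- calibration(name): a dict with "camera_matrix" (3x3 intrinsics, pixels), "k1" (the pictures are not rectified: a ray, as slopes to the right and down, at radius r is drawn at 1 + k1 r^2 times it, then the intrinsics apply), "xyz" and "rotation" of the camera in the world. Camera axes: x right, y down, z forward; pixel columns grow to the right and rows downward; lengths in m; the calibration is good to about 2 mm. A picture is of the moment at which its call begins: read the wrist's pose just before it. calibration takes no time and is no camera call; for the wrist camera it gives the pose at the moment of the call.
- close_job(): hands the job in; it is judged then, once.
The state is a dict: "time": time; "qpos": joint angles; "joint_vel": joint speeds; "effort": joint torques, N m; "tcp_pos": TCP position; "orientation": TCP orientation; "ft_force": force on the tool from outside, world axes, zero at the start; "wrist_torque": the same for the moment, N m; "opening": opening from 0.0 (shut) to 1.0 (fully open); "grip_force": force on a finger pad.
Only numpy, scipy, OpenCV 4.12 (cv2) and the standard library are available. Lean on these libraries where they do the work, as an engineer would, in place of code of your own. Each camera call takes 0.05 s, during which the arm holds its last target. There are 200 camera calls.

## Working session

There is one attempt and no reset: what is moved stays moved. The work goes in short steps, Python scripts to look and compute and a tool call to move; the robot and the scene stay as the last step left them, time stands still between calls to the robot, and variables do not carry over. Pictures are saved under pics/ and viewed, at most 10 in all, crops included, and the job is handed in when it is done.

Besides the shell and the picture viewer there is one more tool, called after "Call:" as name(argument=value, ...) on one line, values as JSON. carry_out: Moves the arm, as the interface text tells. Its arguments: {"type":"object","properties":{"linear":{"type":"array"},"twist":{"type":"array"},"claw":{"type":"array"},"force":{"type":"number"}},"required":["linear","twist","claw"]}

```bash
mkdir -p pics; cat > h.py <<'E'
import numpy as np, cv2
from bench import *
def ray(c,u,v):
    K=np.array(c["camera_matrix"]);k=c["k1"]
    d=np.array([(u-K[0,2])/K[0,0],(v-K[1,2])/K[1,1]]);s=d.copy()
    for _ in range(30): s=d/(1+k*(s@s))
    return np.array(c["rotation"])@np.array([s[0],s[1],1])
def onplane(c,u,v,z):
    r=ray(c,u,v);o=np.array(c["xyz"]);return o+r*(z-o[2])/r[2]
def proj(c,p):
    K=np.array(c["camera_matrix"]);q=np.array(c["rotation"]).T@(np.array(p)-np.array(c["xyz"]))
    s=q[:2]/q[2];s=s*(1+c["k1"]*(s@s));return np.array([K[0,0]*s[0]+K[0,2],K[1,1]*s[1]+K[1,2]])
def save(n,im): cv2.imwrite("pics/"+n,im[...,::-1])
E
python3 - <<'E'
from h import *
for n in("scene","side"):
    im=read_camera(n);save(n+"1.png",im);np.save(n,im);c=calibration(n);print(n,c)
o=observe();print(o,tip_reach)
E
```

```text
scene {'camera_matrix': array([[388.50675181,   0.        , 319.12139965],
       [  0.        , 388.50675181, 201.05656912],
       [  0.        ,   0.        ,   1.        ]]), 'k1': -0.08461418740903238, 'xyz': array([ 1.24635981, -0.07994561,  0.68056126]), 'rotation': array([[ 0.01747752,  0.61777321, -0.78616207],
       [ 0.99971483, -0.02359413,  0.00368463],
       [-0.01627254, -0.78600227, -0.61800941]])}
side {'camera_matrix': array([[507.83049619,   0.        , 315.68480621],
       [  0.        , 507.83049619, 198.44760064],
       [  0.        ,   0.        ,   1.        ]]), 'k1': -0.06555680726370852, 'xyz': array([-0.11311812, -0.79549132,  1.08423119]), 'rotation': array([[ 0.76722629, -0.46696842,  0.43966387],
       [-0.64125977, -0.54541636,  0.53972855],
       [-0.01223632, -0.69603268, -0.71790583]])}
{'time': 0.1, 'qpos': array([-1.33997849e-01,  1.50948681e-01,  1.43791149e+00, -2.64505657e-05,
        1.55379407e+00, -1.33994983e-01]), 'joint_vel': array([ 0.00094441, -0.00276429, -0.00137657,  0.0028602 ,  0.00078618,
       -0.00214077]), 'effort': array([ 4.39465453e-03, -7.14378047e+01, -5.71798074e+01, -8.77157845e-05,
        7.01135112e-03, -1.30998615e-04]), 'tcp_pos': array([ 5.74980892e-01, -1.99657677e-05,  4.04156122e-01]), 'orientation': array([[ 2.46386186e-06,  9.99999443e-01, -1.05560315e-03],
       [ 9.99999993e-01, -2.34181927e-06,  1.15615303e-04],
       [ 1.15612766e-04, -1.05560343e-03, -9.99999436e-01]]), 'ft_force': array([-0.39364174,  0.28913209,  0.54061551]), 'wrist_torque': array([ 0.02865489,  0.00049484, -0.03331656]), 'grip_force': 0.0, 'opening': 0.9970335732319056} 0.1734
```

View pics/scene1.png

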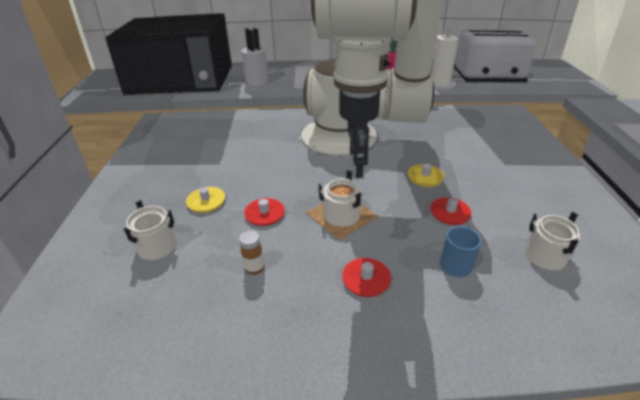

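View pics/side1.png

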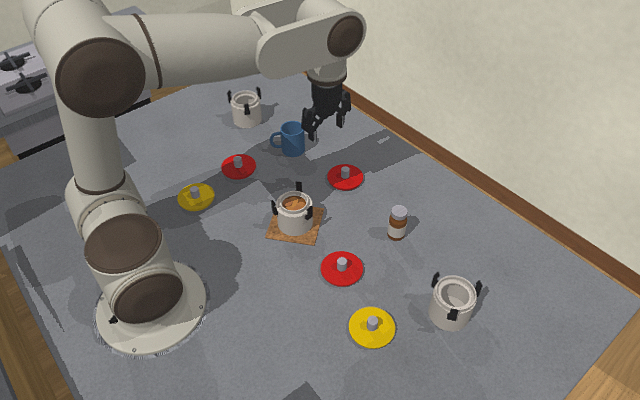

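The scene view shows three red lids at (264,211), (367,276) and (451,210). The yellow look-alikes are at (206,200) and (426,175). The full canister on the cork mat is at (342,200), with empty ones at (153,232) and (552,241). The mug is at (460,250) and the spice jar at (252,253). I choose the red lids and the canister with the biscuits on cork. The side view agrees: red at (239,166), (346,177), (342,268), and the canister at (294,212).

```bash
cat > m.py <<'E'
from h import *
from scipy.optimize import least_squares
def lids(im,c,z=0.013,amin=100):
    h=cv2.cvtColor(im,cv2.COLOR_RGB2HSV)
    m=(((h[...,0]<6)|(h[...,0]>174))&(h[...,1]>170)&(h[...,2]>70)).astype(np.uint8)
    n,l,st,ce=cv2.connectedComponentsWithStats(m)
    out=[]
    for i in range(1,n):
        if st[i,4]<amin: continue
        cs,_=cv2.findContours((l==i).astype(np.uint8),0,cv2.CHAIN_APPROX_NONE)
        p=cv2.convexHull(max(cs,key=len))[:,0]
        q=np.array([onplane(c,u,v,z)[:2] for u,v in p])
        f=least_squares(lambda a:np.hypot(q[:,0]-a[0],q[:,1]-a[1])-a[2],[*q.mean(0),.055],loss='soft_l1',f_scale=.002)
        out.append((ce[i].round(),f.x.round(4),st[i,4]))
    return out
E
python3 - <<'E'
from m import *
for n in("scene","side"):
    im=np.load(n+".npy");c=calibration(n)
    for o in lids(im,c):print(n,*o)
print("can",onplane(calibration("scene"),342,189,.092),onplane(calibration("side"),295,200,.092))
print("mug",onplane(calibration("scene"),462,235,.09),"jar",onplane(calibration("scene"),250,237,.1),onplane(calibration("side"),399,211,.1),onplane(calibration("side"),293,127,.09))
w=calibration("wrist");o=observe();print(w["camera_matrix"],np.array(o["orientation"]).T@(w["xyz"]-o["tcp_pos"]),np.array(o["orientation"]).T@w["rotation"])
im=read_camera("wrist");save("w1.png",im)
E
```

```text
scene [450. 212.] [0.4511 0.2774 0.0518] 570
scene [264. 213.] [ 0.4358 -0.2253  0.0519] 577
scene [366. 278.] [0.6723 0.0241 0.0524] 1082
side [238. 167.] [0.4489 0.2787 0.0559] 561
side [345. 177.] [0.6714 0.0249 0.0554] 615
side [341. 269.] [ 0.4329 -0.2254  0.0547] 1009
can [ 0.45017283 -0.01727413  0.092     ] [ 0.44810604 -0.01748851  0.092     ]
mug [0.6290641  0.23838256 0.09      ] jar [ 0.6287929  -0.22927416  0.1       ] [ 0.62683972 -0.23361289  0.1       ] [0.64325819 0.2404307  0.09      ]
[[295.08877027   0.         319.11930575]
 [  0.         295.08877027 198.99830701]
 [  0.           0.           1.        ]] [0.07559394 0.00027039 0.03030605] [[-9.70592113e-04 -9.55103499e-01 -2.96270763e-01]
 [ 9.99999164e-01 -6.73860840e-04 -1.10366765e-03]
 [ 8.54471568e-04 -2.96271587e-01  9.55103354e-01]]
```

View pics/w1.png

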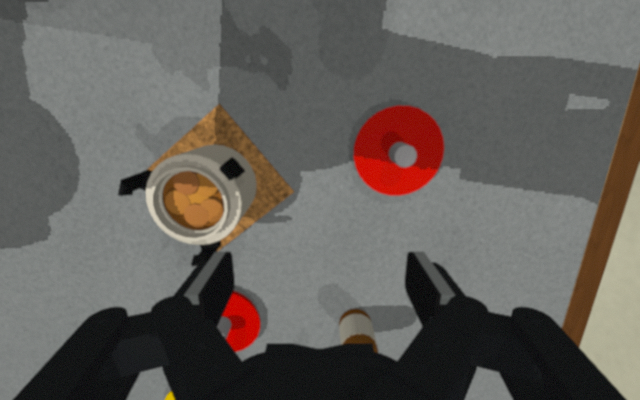

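The wrist view shows the canister's mouth at (195,205), lid B at (400,150) and part of another red lid at (235,322). I'll move the wrist over the canister for a close measure.

Call:
carry_out(linear=[[-1.7,-12.6,0],[-1.7,-12.6,0],[-1.7,-12.6,0],[-1.7,-12.6,0],[-1.7,-12.6,0],[-1.7,-12.6,0],[-1.7,-12.6,0],[-1.7,-12.6,0]], twist=[[0,0,0],[0,0,0],[0,0,0],[0,0,0],[0,0,0],[0,0,0],[0,0,0],[0,0,0]], claw=[80,80,80,80,80,80,80,80])

```text
time: 0.82
tcp_pos: [0.4499, -0.017, 0.4043]
orientation: [[-0.0, 1.0, -0.001], [1.0, 0.0, 0.0], [0.0, -0.001, -1.0]]
ft_force: [-0.1, -0.0, 0.2]
opening: 0.683
grip_force: 0.0
```

```bash
python3 - <<'E'
from m import *
c=calibration("wrist");im=read_camera("wrist");np.save("w2",im)
print(observe()["tcp_pos"])
for o in lids(im,c):print(*o)
# rectified top view of plane z=.092, 0.25 mm/px, centre (.449,-.0175)
x0,y0,N,s=.449,-.0175,560,.00025
I,J=np.meshgrid(np.arange(N),np.arange(N))
P=np.stack([x0+(J-N/2)*s,y0-(I-N/2)*s,np.full(I.shape,.092)],-1)-c["xyz"]
q=P@np.array(c["rotation"]);t=q[...,:2]/q[...,2:];t=t*(1+c["k1"]*(t**2).sum(-1,keepdims=True))
K=c["camera_matrix"]
r=cv2.remap(im,(t[...,0]*K[0,0]+K[0,2]).astype(np.float32),(t[...,1]*K[1,1]+K[1,2]).astype(np.float32),1)
np.save("r",r);save("rect.png",np.hstack([r,cv2.resize(im[60:340,150:390],(240,280)).repeat(2,0).repeat(1,1)]))
E
```

```text
[ 0.44983395 -0.01698739  0.40427311]
[502. 135.] [0.6708 0.0239 0.0545] 5737
[307. 309.] [ 0.432  -0.2261  0.0546] 3212
```

View pics/rect.png

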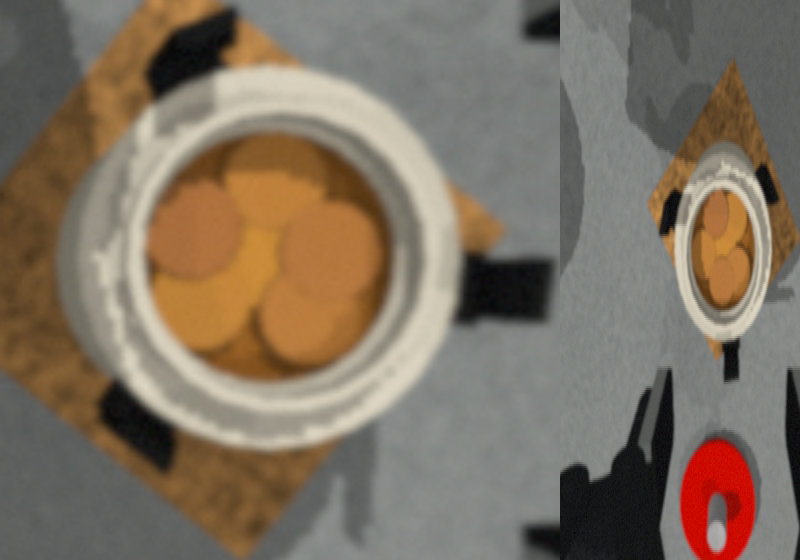

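The rectified view shows the mouth around (268,255), with clips at (195,50), (510,290) and (137,430). The rings are hard to separate, so I'll enlarge it with contrast.

```bash
python3 - <<'E'
from m import *
r=np.load("r.npy")[40:480,60:480]
l=cv2.cvtColor(r,cv2.COLOR_RGB2LAB);l[...,0]=cv2.createCLAHE(4,(6,6)).apply(l[...,0])
r=cv2.cvtColor(l,cv2.COLOR_LAB2RGB);r=cv2.resize(r,None,fx=1.36,fy=1.36,interpolation=2)
save("zoom.png",r);print(r.shape)
g=cv2.cvtColor(np.load("r.npy"),cv2.COLOR_RGB2GRAY).astype(int)
for a in range(0,360,45):
    t=np.deg2rad(a);print(a,[g[int(255-d*np.sin(t)),int(268+d*np.cos(t))] for d in range(96,200,4)])
E
```

```text
(598, 571, 3)
0 [np.int64(128), np.int64(122), np.int64(115), np.int64(106), np.int64(91), np.int64(72), np.int64(71), np.int64(96), np.int64(128), np.int64(146), np.int64(141), np.int64(125), np.int64(112), np.int64(112), np.int64(127), np.int64(158), np.int64(187), np.int64(201), np.int64(200), np.int64(192), np.int64(183), np.int64(176), np.int64(171), np.int64(157), np.int64(125), np.int64(81)]
45 [np.int64(74), np.int64(74), np.int64(73), np.int64(70), np.int64(64), np.int64(65), np.int64(70), np.int64(94), np.int64(119), np.int64(129), np.int64(123), np.int64(116), np.int64(112), np.int64(133), np.int64(167), np.int64(195), np.int64(204), np.int64(203), np.int64(200), np.int64(198), np.int64(198), np.int64(198), np.int64(192), np.int64(180), np.int64(154), np.int64(136)]
90 [np.int64(97), np.int64(95), np.int64(97), np.int64(96), np.int64(97), np.int64(97), np.int64(102), np.int64(118), np.int64(132), np.int64(138), np.int64(137), np.int64(153), np.int64(184), np.int64(201), np.int64(201), np.int64(193), np.int64(194), np.int64(200), np.int64(205), np.int64(208), np.int64(208),
[... 1337 characters left out ...]
4(86), np.int64(92), np.int64(109), np.int64(138), np.int64(161), np.int64(168), np.int64(170), np.int64(183), np.int64(199), np.int64(199), np.int64(181), np.int64(163), np.int64(154), np.int64(152), np.int64(151), np.int64(150), np.int64(157), np.int64(176), np.int64(186), np.int64(166), np.int64(122)]
315 [np.int64(126), np.int64(121), np.int64(118), np.int64(117), np.int64(117), np.int64(112), np.int64(108), np.int64(109), np.int64(135), np.int64(162), np.int64(173), np.int64(166), np.int64(149), np.int64(140), np.int64(162), np.int64(190), np.int64(202), np.int64(197), np.int64(189), np.int64(190), np.int64(206), np.int64(211), np.int64(211), np.int64(205), np.int64(184), np.int64(156)]
```

View pics/zoom.png

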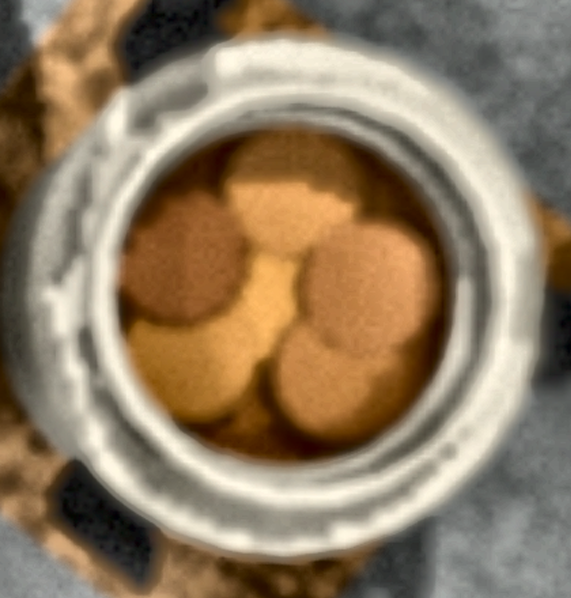

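The collar's bright ring runs from x≈90 to 505 and y≈82 to 503 in the zoom, so the mean radius is about 37.3 mm. That fits the 72 mm bore, with its centre near (0.450,-0.011). I'll refine this by ring fit in all three cameras.

```bash
python3 - <<'E'
from m import *
from scipy.optimize import minimize
from scipy.ndimage import map_coordinates
A=np.linspace(0,2*np.pi,180,endpoint=False)
cw=calibration("wrist")
ims={"wrist":np.load("w2.npy"),"scene":np.load("scene.npy"),"side":np.load("side.npy")}
tiles=[]
for n,im in ims.items():
    c=cw if n=="wrist" else calibration(n)
    g=cv2.cvtColor(im,cv2.COLOR_RGB2GRAY).astype(float)
    def ring(x,y,r,z=.092):
        p=np.array([proj(c,(x+r*np.cos(a),y+r*np.sin(a),z)) for a in A]);return np.clip(map_coordinates(g,[p[:,1],p[:,0]],order=1),60,200)
    for ID in(.072,.080,.088):
        R=ID/2+.0015
        best=min(((-(2*ring(x,y,R).mean()-ring(x,y,R-.005).mean()-0*ring(x,y,R+.004).mean()),x,y) for x in np.arange(.442,.4581,.002) for y in np.arange(-.024,-.003,.002)))
        f=minimize(lambda p:-(2*ring(*p,R).mean()-ring(*p,R-.005).mean()),best[1:],method="Nelder-Mead",options=dict(initial_simplex=[best[1:],(best[1]+.001,best[2]),(best[1],best[2]+.001)],xatol=5e-5))
        print(n,ID,f.x.round(4),round(f.fun,1))
    ctr=proj(c,(.45,-.0115,.092)).astype(int);h=45 if n!="wrist" else 75
    cr=im[ctr[1]-h:ctr[1]+h,ctr[0]-h:ctr[0]+h].copy();k=390//(2*h)
    cr=cv2.resize(cr,None,fx=k,fy=k,interpolation=2)
    for r,col in((.036,(0,0,255)),(.039,(0,200,0))):
        for a in A[::3]:
            u=(proj(c,(.45+r*np.cos(a),-.0115+r*np.sin(a),.092))-ctr+h+.5)*k;cv2.circle(cr,tuple(int(v) for v in u),1,col,-1)
    tiles.append(cv2.resize(cr,(266,266)))
save("ov.png",cv2.resize(np.hstack(tiles),(798,266)))
E
```

```text
wrist 0.072 [ 0.4421 -0.0189] -277.0
wrist 0.08 [ 0.4477 -0.0162] -231.7
wrist 0.088 [ 0.4435 -0.0148] -188.6
scene 0.072 [ 0.442  -0.0174] -174.6
scene 0.08 [ 0.4538 -0.0218] -166.0
scene 0.088 [ 0.4549 -0.0154] -166.2
side 0.072 [ 0.4436 -0.0157] -205.5
side 0.08 [ 0.442  -0.0272] -167.7
side 0.088 [ 0.4382 -0.0226] -172.3
```

View pics/ov.png

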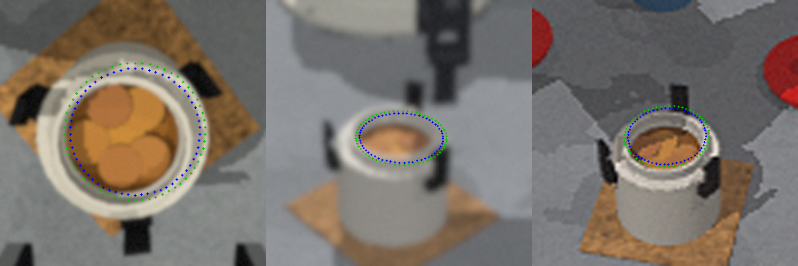

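The overlay ring (blue and green) sits too far up and right of the real collar in the wrist and scene tiles, so the brightness ridge mixed collar and shoulder. I'll take one closer look with the wrist camera right over the mouth.

Call:
carry_out(linear=[[-7.8,-0.5,0],[-7.8,-0.5,6],[-7.8,-0.5,12],[-7.8,-0.5,12],[-7.8,-0.5,12],[-7.8,-0.5,12],[-7.8,-0.5,12],[-7.8,-0.5,12]], twist=[[0,0,0],[0,0,0],[0,0,0],[0,0,0],[0,0,0],[0,0,0],[0,0,0],[0,0,0]], claw=[80,80,80,80,80,80,80,80])

```text
time: 1.53
tcp_pos: [0.4449, -0.0948, 0.2872]
orientation: [[-0.001, 1.0, 0.003], [1.0, 0.001, -0.001], [-0.001, 0.003, -1.0]]
ft_force: [-0.0, 0.8, -0.4]
opening: 0.688
grip_force: 0.0
```

```bash
python3 - <<'E'
from m import *
c=calibration("wrist");im=read_camera("wrist");np.save("w3",im);print(observe()["tcp_pos"],c["xyz"])
import pickle;pickle.dump(c,open("c3.pkl","wb"))
x0,y0,N,s=.446,-.0165,580,.0002
I,J=np.meshgrid(np.arange(N),np.arange(N))
P=np.stack([x0+(J-N/2)*s,y0-(I-N/2)*s,np.full(I.shape,.092)],-1)-c["xyz"]
q=P@np.array(c["rotation"]);t=q[...,:2]/q[...,2:];t=t*(1+c["k1"]*(t**2).sum(-1,keepdims=True))
K=c["camera_matrix"]
r=cv2.remap(im,(t[...,0]*K[0,0]+K[0,2]).astype(np.float32),(t[...,1]*K[1,1]+K[1,2]).astype(np.float32),2)
np.save("r3",r)
for i in range(0,N,50): cv2.line(r,(i,0),(i,8),(255,0,0),1);cv2.line(r,(0,i),(8,i),(255,0,0),1)
save("rect3.png",r)
E
```

```text
[ 0.44470583 -0.09474898  0.28701375] [ 0.44517373 -0.0192452   0.25677372]
```

View pics/rect3.png

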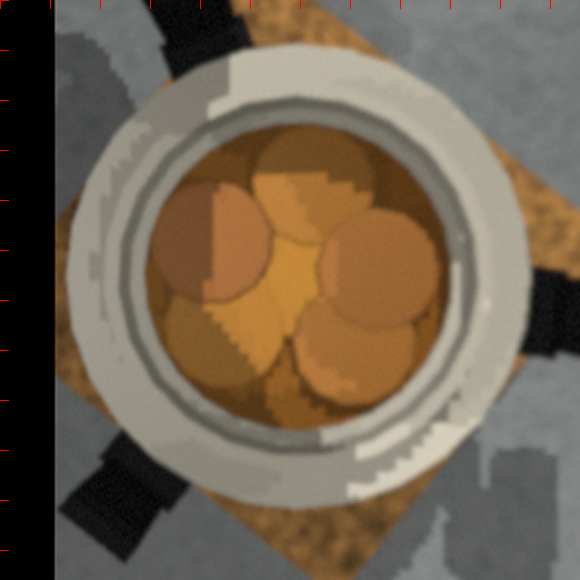

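The close view is clear: the inner rim edge spans x 120–477 and y 97–452 (about 72 mm), and the shoulder spans 67–532 and 43–508. That puts the mouth at about (0.448,-0.0133). Next I'll view lid C from a similar geometry, to cancel out camera bias.

Call:
carry_out(linear=[[-10,-0.6,0],[-21.3,-1.3,0],[-21.3,-1.3,0],[-21.3,-1.3,0],[-21.3,-1.3,0],[-21.3,-1.3,5.5],[-21.3,-1.3,5.5],[-21.3,-1.3,5.5],[-21.3,-1.3,5.5],[-21.3,-1.3,5.5]], twist=[[0,0,0],[0,0,0],[0,0,0],[0,0,0],[0,0,0],[0,0,0],[0,0,0],[0,0,0],[0,0,0],[0,0,0]], claw=[80,80,80,80,80,80,80,80,80,80])

```text
time: 2.42
tcp_pos: [0.4317, -0.3079, 0.2319]
orientation: [[-0.001, 1.0, 0.002], [1.0, 0.001, -0.002], [-0.002, 0.002, -1.0]]
ft_force: [0.0, -0.9, 0.4]
opening: 0.692
grip_force: 0.0
```

```bash
python3 - <<'E'
from m import *
import pickle
c=calibration("wrist");im=read_camera("wrist");np.save("w4",im);print(observe()["tcp_pos"],c["xyz"])
for o in lids(im,c,.014):print(*o)
# rim circle fit in r3: shoulder outer (vs cork/counter) and inner edge: radial gradients
r=np.load("r3.npy");g=cv2.GaussianBlur(cv2.cvtColor(r,cv2.COLOR_RGB2LAB),(0,0),2).astype(float)
c3=pickle.load(open("c3.pkl","rb"))
cx,cy=299,275
for lo,hi,name in((168,190,"inner"),(222,245,"shoulder")):
    pts=[]
    for a in np.linspace(0,2*np.pi,240,endpoint=False):
        d=np.arange(lo,hi,.5);X=(cx+d*np.cos(a)).astype(np.float32);Y=(cy+d*np.sin(a)).astype(np.float32)
        p=cv2.remap(g.astype(np.float32),X[None],Y[None],1)[0]
        k=(np.gradient(p,axis=0)[:,0]) if name=="inner" else np.linalg.norm(np.gradient(p,axis=0),axis=1)
        i=k.argmax();pts.append((X[i],Y[i]))
    pts=np.array(pts)
    f=least_squares(lambda q:np.hypot(pts[:,0]-q[0],pts[:,1]-q[1])-q[2],[cx,cy,(lo+hi)/2],loss="soft_l1",f_scale=1.)
    w=np.array([.446+(f.x[0]-290)*.0002,-.0165-(f.x[1]-290)*.0002]);
    z=.092 if name=="inner" else .080
    n=c3["xyz"];sc=(n[2]-z)/(n[2]-.092);print(name,f.x,(n[:2]+(w-n[:2])*sc).round(4),f.x[2]*.0002*sc)
E
```

```text
[ 0.43168512 -0.30781686  0.23190815] [ 0.43196796 -0.23234262  0.20143267]
[320.  90.] [ 0.4324 -0.227   0.0546] 25089
inner [297.63022252 275.66394751 178.75774911] [ 0.4475 -0.0136] 0.03575154982181698
shoulder [298.15891808 276.00540059 232.04942004] [ 0.4478 -0.0133] 0.04978978339682726
```

Mouth is at (0.4477,-0.0135) and lid C at (0.4324,-0.2270). I'll go over the lid, then down.

Call:
carry_out(linear=[[4,0,0],[8.1,0,0],[8.1,0,0],[8.1,0,2],[8.1,0,3.9],[8.1,0,3.9],[8.1,0,3.9],[8.1,0,3.9]], twist=[[0,0,0],[0,0,0],[0,0,0],[0,0,0],[0,0,0],[0,0,0],[0,0,0],[0,0,0]], claw=[80,80,80,80,80,80,80,80])

```text
time: 3.13
tcp_pos: [0.4315, -0.2272, 0.1923]
orientation: [[-0.0, 1.0, 0.001], [1.0, 0.0, -0.001], [-0.001, 0.001, -1.0]]
ft_force: [0.5, 0.5, 0.3]
opening: 0.689
grip_force: 0.0
```

```bash
python3 - <<'E'
from h import *
o=observe();print(o["tcp_pos"],o["orientation"],o["ft_force"])
E
```

```text
[ 0.43145495 -0.22715216  0.19231402] [[-3.40418901e-04  9.99999003e-01  1.37044566e-03]
 [ 9.99999353e-01  3.41905654e-04 -1.08478075e-03]
 [-1.08524823e-03  1.37007549e-03 -9.99998473e-01]] [0.45604411 0.46023701 0.31944688]
```

Call:
carry_out(linear=[[0,0,0],[0,0,0],[0,0,0],[0,0,0],[0,0,0],[0,0,0],[0,0,0],[0,0,0],[0,0,0]], twist=[[0,0,0],[0,0,0],[0,0,0],[0,0,0],[0,0,0],[0,0,0],[0,0,0],[0,0,0],[0,0,0]], claw=[220,220,220,220,220,220,100,100,100], force=30)

```text
time: 3.88
tcp_pos: [0.431, -0.2271, 0.1908]
orientation: [[0.0, 1.0, 0.0], [1.0, -0.0, -0.0], [-0.0, 0.0, -1.0]]
ft_force: [0.3, -0.9, 0.5]
opening: 0.609
grip_force: 0.0
```

Call:
carry_out(linear=[[0,0,0],[0,0,0],[0,0,0],[0,0,0],[0,0,0],[0,0,0],[0,0,0],[0,0,0],[0,0,0],[0,0,0],[0,0,0],[0,0,0],[0,0,0],[0,0,0],[0,0,0]], twist=[[0,0,1.57],[0,0,1.57],[0,0,1.57],[0,0,1.57],[0,0,1.57],[0,0,1.57],[0,0,1.57],[0,0,1.57],[0,0,1.57],[0,0,1.57],[0,0,1.57],[0,0,1.57],[0,0,1.57],[0,0,1.57],[0,0,1.57]], claw=[100,100,100,100,100,100,100,100,100,100,100,100,100,100,100])

```text
time: 5.13
tcp_pos: [0.431, -0.227, 0.1907]
orientation: [[1.0, 0.003, -0.0], [0.003, -1.0, 0.0], [-0.0, -0.0, -1.0]]
ft_force: [-0.3, -0.2, 1.0]
opening: 0.607
grip_force: 0.0
```

Call:
carry_out(linear=[[0,0,0],[0,0,0],[0,0,0],[0,0,0],[0,0,0],[0,0,0],[0,0,0]], twist=[[0,0,0],[0,0,0],[0,0,0],[0,0,0],[0,0,0],[0,0,0],[0,0,0]], claw=[230,230,230,230,230,230,230], force=70)

```text
time: 5.72
tcp_pos: [0.431, -0.227, 0.1909]
orientation: [[1.0, 0.002, 0.0], [0.002, -1.0, -0.0], [0.0, 0.0, -1.0]]
ft_force: [-1.7, 2.0, 5.4]
opening: 0.281
grip_force: 68.5
```

```bash
python3 - <<'E'
from m import *
o=observe();print(o["tcp_pos"],o["orientation"].round(4),o["ft_force"],o["opening"],o["grip_force"],o["qpos"])
for n in("scene","side"):
  for l in lids(read_camera(n),calibration(n)):print(n,*l)
E
```

```text
[ 0.43100345 -0.22702017  0.19094768] [[ 1.0e+00  2.1e-03  0.0e+00]
 [ 2.1e-03 -1.0e+00 -1.0e-04]
 [ 0.0e+00  1.0e-04 -1.0e+00]] [-1.66488546  2.04188724  5.38326633] 0.28134005300411014 68.49552869796753 [-6.43106929e-01  1.48209190e-01  1.90202088e+00 -2.78002051e-05
  1.09129679e+00  9.25604162e-01]
scene [450. 212.] [0.4514 0.2775 0.0519] 586
scene [264. 214.] [ 0.4347 -0.2257  0.0517] 500
scene [366. 279.] [0.6725 0.0245 0.0526] 1089
side [233. 173.] [0.4483 0.2754 0.0541] 213
side [339. 273.] [ 0.4316 -0.2259  0.0544] 731
```

Call:
carry_out(linear=[[0,0,-3],[0,0,-7],[0,0,-11],[0,0,-14],[0.4,-4,-14],[0.8,-8,-14],[1.2,-12,-14],[1.5,-16,-14],[1.67,-19.5,-14],[1.67,-21.35,-14],[1.67,-21.35,-14],[1.67,-21.35,-14],[1.67,-21.35,-14],[1.67,-21.35,-14],[1.67,-21.35,-14]], twist=[[0,0,0],[0,0,0],[0,0,0],[0,0,0],[0,0,0],[0,0,0],[0,0,0],[0,0,0],[0,0,0],[0,0,0],[0,0,0],[0,0,0],[0,0,0],[0,0,0],[0,0,0]], claw=[230,230,230,230,230,230,230,230,230,230,230,230,230,230,230])

```text
time: 7.07
tcp_pos: [0.4475, -0.0143, 0.3306]
orientation: [[1.0, -0.0, -0.0], [-0.0, -1.0, -0.0], [-0.0, 0.0, -1.0]]
ft_force: [-0.1, 0.1, -1.0]
opening: 0.283
grip_force: 69.3
```

```bash
python3 - <<'E'
from m import *
o=observe();print(o["tcp_pos"],o["orientation"].round(4),o["ft_force"],o["opening"],o["grip_force"])
E
```

```text
[ 0.44754629 -0.01433041  0.33057086] [[ 1.e+00 -3.e-04 -3.e-04]
 [-3.e-04 -1.e+00 -1.e-04]
 [-3.e-04  1.e-04 -1.e+00]] [-0.12523693  0.08580946 -1.00737965] 0.28311121526823524 69.25570249557495
```

Call:
carry_out(linear=[[0.02,-0.08,1],[0.02,-0.08,2.2],[0.02,-0.08,3.4],[0.02,-0.08,4.2],[0.02,-0.08,4.4],[0.02,-0.08,4.6],[0.02,-0.08,4.75],[0.02,-0.08,4.9],[0.02,-0.08,4.9]], twist=[[0,0,0],[0,0,0],[0,0,0],[0,0,0],[0,0,0],[0,0,0],[0,0,0],[0,0,0],[0,0,0]], claw=[230,230,230,230,230,230,230,230,230])

```text
time: 7.82
tcp_pos: [0.448, -0.0132, 0.2853]
orientation: [[1.0, 0.0, 0.003], [0.0, -1.0, -0.001], [0.003, 0.001, -1.0]]
ft_force: [-25.6, 0.7, 67.8]
opening: 0.276
grip_force: 80.9
```

Call:
carry_out(linear=[[0,0,0.1],[0,0,0.2],[0,0,0.2],[0,0,0.2]], twist=[[0,0,0],[0,0,0],[0,0,0],[0,0,0]], claw=[230,230,230,230])

```text
time: 8.15
tcp_pos: [0.4488, -0.0134, 0.2844]
orientation: [[1.0, -0.0, 0.008], [-0.0, -1.0, -0.002], [0.008, 0.002, -1.0]]
ft_force: [-17.2, -0.2, 73.5]
opening: 0.281
grip_force: 88.2
```

Call:
carry_out(linear=[[0,0,-0.5],[0,0,-0.6],[0,0,-0.6],[0,0,-0.6],[0,0,-0.6]], twist=[[0,0,0],[0,0,0],[0,0,0],[0,0,0],[0,0,0]], claw=[230,230,230,230,230])

```text
time: 8.57
tcp_pos: [0.4477, -0.0134, 0.2856]
orientation: [[1.0, -0.0, 0.0], [-0.0, -1.0, -0.001], [0.0, 0.001, -1.0]]
ft_force: [-1.5, -6.8, 6.9]
opening: 0.281
grip_force: 78.0
```

Call:
carry_out(linear=[[0,0,0.1],[0,0,0.2],[0,0,0.2],[0,0,0.2]], twist=[[0,0,0],[0,0,0],[0,0,0],[0,0,0]], claw=[230,230,230,230])

```text
time: 8.9
tcp_pos: [0.4479, -0.0134, 0.285]
orientation: [[1.0, 0.0, 0.002], [0.0, -1.0, -0.001], [0.002, 0.001, -1.0]]
ft_force: [-10.6, -4.7, 30.2]
opening: 0.283
grip_force: 82.4
```

```bash
python3 - <<'E'
from m import *
o=observe();print(o["tcp_pos"],o["orientation"].round(4),o["ft_force"],o["wrist_torque"])
im=read_camera("side");u=proj(calibration("side"),(.4477,-.0135,.1)).astype(int)
a=cv2.resize(im[u[1]-50:u[1]+50,u[0]-60:u[0]+60],None,fx=4,fy=4,interpolation=2)
save("s5.png",a)
E
```

```text
[ 0.44788163 -0.01342933  0.28503339] [[ 1.      0.      0.0017]
 [ 0.     -1.     -0.0014]
 [ 0.0017  0.0014 -1.    ]] [-10.61546528  -4.68511808  30.20259984] [-0.35095751  1.65963025 -0.05058687]
```

View pics/s5.png

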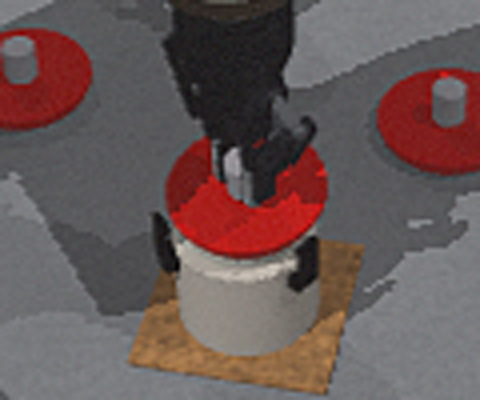

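The side view shows lid C (245,190) lying level but high on the rim, with 70 N not seating it and the contact nearly central. So it is a wrong lid, and I'll put it back.

Call:
carry_out(linear=[[0,0,-3],[0,0,-4.6],[0,4,-4.6],[0,8,-4.6],[-1,12,-4.6],[-1.7,16,-4.6],[-1.7,20,-4.6],[-1.7,21.35,-4.6],[-1.7,21.35,-4.6],[-1.7,21.35,-1],[-1.7,21.35,3],[-1.7,21.35,6.5],[-1.7,21.35,8.3],[-1.7,21.35,9],[-1.7,21.35,9.1],[-1.7,21.35,9.1],[-1.7,21.35,9.1]], twist=[[0,0,0],[0,0,0],[0,0,0],[0,0,0],[0,0,0],[0,0,0],[0,0,0],[0,0,0],[0,0,0],[0,0,0],[0,0,0],[0,0,0],[0,0,0],[0,0,0],[0,0,0],[0,0,0],[0,0,0]], claw=[230,230,230,230,230,230,230,230,230,230,230,230,230,230,230,230,230])

```text
time: 10.37
tcp_pos: [0.4311, -0.2262, 0.1934]
orientation: [[1.0, 0.001, 0.001], [0.001, -1.0, -0.001], [0.001, 0.001, -1.0]]
ft_force: [-0.0, 0.5, -0.5]
opening: 0.278
grip_force: 74.4
```

Call:
carry_out(linear=[[0,0,0.1],[0,0,0.15],[0,0,0.15],[0,0,0.15],[0,0,0.15],[0,0,0.15],[0,0,0.15],[0,0,-4],[0,0,-8],[0,0,-12],[0,0,-14]], twist=[[0,0,0],[0,0,0],[0,0,0],[0,0,0],[0,0,0],[0,0,0],[0,0,0],[0,0,0],[0,0,0],[0,0,0],[0,0,0]], claw=[230,230,230,90,90,90,90,90,90,90,90])

```text
time: 11.28
tcp_pos: [0.431, -0.2263, 0.3375]
orientation: [[1.0, 0.001, 0.004], [0.001, -1.0, -0.003], [0.004, 0.003, -1.0]]
ft_force: [0.1, 0.3, 0.9]
opening: 0.65
grip_force: 0.0
```

```bash
python3 - <<'E'
from m import *
o=observe();print(o["tcp_pos"],o["orientation"].round(4),o["ft_force"],o["opening"])
for n in("scene","side"):
  for l in lids(read_camera(n),calibration(n)):print(n,*l)
E
```

```text
[ 0.4310338  -0.22629822  0.33745552] [[ 1.0e+00  8.0e-04  3.8e-03]
 [ 9.0e-04 -1.0e+00 -2.9e-03]
 [ 3.8e-03  2.9e-03 -1.0e+00]] [0.0947533  0.2912873  0.91237038] 0.6496495527450132
scene [450. 212.] [0.4514 0.2775 0.0519] 582
scene [264. 214.] [ 0.4373 -0.2247  0.0517] 582
scene [366. 279.] [0.6725 0.0246 0.0526] 1079
side [238. 167.] [0.4489 0.2787 0.0559] 565
side [342. 268.] [ 0.4348 -0.2249  0.0548] 1009
```

Call:
carry_out(linear=[[12,-12.5,0],[24,-25,0],[24,-25,0],[24,-25,0],[24,-25,0],[24,-25,0],[24,-25,0],[24,-25,0],[24,-25,0],[24,-25,0],[24,-25,0],[24,-25,0],[24,-25,4],[24,-25,8],[24,-25,12],[24,-25,14.1],[24,-25,14.1],[24,-25,14.1],[24,-25,14.1]], twist=[[0,0,0],[0,0,0],[0,0,0],[0,0,0],[0,0,0],[0,0,0],[0,0,0],[0,0,0],[0,0,0],[0,0,0],[0,0,0],[0,0,0],[0,0,0],[0,0,0],[0,0,0],[0,0,0],[0,0,0],[0,0,0],[0,0,0]], claw=[90,90,90,90,90,90,90,90,90,90,90,90,90,90,90,90,90,90,90])

```text
time: 12.97
tcp_pos: [0.671, 0.0233, 0.194]
orientation: [[1.0, 0.0, 0.003], [0.0, -1.0, -0.0], [0.003, 0.0, -1.0]]
ft_force: [0.8, -0.4, 0.4]
opening: 0.645
grip_force: 0.0
```

Call:
carry_out(linear=[[0,0,0],[0,0,0],[0,0,0],[0,0,0],[0,0,0],[0,0,0],[0,0,0],[0,0,0]], twist=[[0,0,0],[0,0,0],[0,0,0],[0,0,0],[0,0,0],[0,0,0],[0,0,0],[0,0,0]], claw=[230,230,230,230,230,230,230,230], force=40)

```text
time: 13.63
tcp_pos: [0.671, 0.0239, 0.1936]
orientation: [[1.0, 0.001, 0.002], [0.001, -1.0, -0.0], [0.002, 0.0, -1.0]]
ft_force: [-2.2, -1.8, 10.8]
opening: 0.289
grip_force: 38.9
```

Call:
carry_out(linear=[[0,0,0],[0,0,0],[0,0,0],[0,0,0],[0,0,0],[0,0,0],[0,0,0],[0,0,0],[0,0,0],[0,0,0],[0,0,0],[0,0,0],[0,0,0],[0,0,0],[0,0,0],[0,0,0],[0,0,0],[0,0,0]], twist=[[0,0,0],[0,0,0],[0,0,0],[0,0,-1.57],[0,0,-1.57],[0,0,-1.57],[0,0,-1.57],[0,0,-1.57],[0,0,-1.57],[0,0,-1.57],[0,0,-1.57],[0,0,-1.57],[0,0,-1.57],[0,0,-1.57],[0,0,-1.57],[0,0,-1.57],[0,0,-1.57],[0,0,-1.57]], claw=[100,100,100,100,100,100,100,100,100,100,100,100,100,100,100,100,100,100])

```text
time: 15.13
tcp_pos: [0.6707, 0.024, 0.1917]
orientation: [[0.003, 1.0, -0.0], [1.0, -0.003, 0.0], [0.0, -0.0, -1.0]]
ft_force: [0.0, -0.1, -1.1]
opening: 0.61
grip_force: 0.0
```

Call:
carry_out(linear=[[0,0,0],[0,0,0],[0,0,0],[0,0,0],[0,0,0],[0,0,0],[0,0,0],[0,0,0]], twist=[[0,0,0],[0,0,0],[0,0,0],[0,0,0],[0,0,0],[0,0,0],[0,0,0],[0,0,0]], claw=[230,230,230,230,230,230,230,230], force=80)

```text
time: 15.8
tcp_pos: [0.6708, 0.024, 0.192]
orientation: [[0.001, 1.0, 0.0], [1.0, -0.001, 0.0], [0.0, 0.0, -1.0]]
ft_force: [-2.1, -0.1, 6.2]
opening: 0.279
grip_force: 78.6
```

```bash
python3 - <<'E'
from m import *
o=observe();print(o["tcp_pos"],o["orientation"].round(4),o["ft_force"],o["opening"])
for l in lids(read_camera("scene"),calibration("scene")):print(*l)
for l in lids(read_camera("side"),calibration("side")):print(*l)
E
```

```text
[0.67075022 0.02396997 0.19198884] [[ 6.e-04  1.e+00  4.e-04]
 [ 1.e+00 -6.e-04  0.e+00]
 [ 0.e+00  4.e-04 -1.e+00]] [-2.11716898 -0.05332051  6.22994272] 0.2794035145235833
[450. 212.] [0.4512 0.2774 0.0519] 575
[265. 214.] [ 0.4372 -0.2249  0.0516] 579
[365. 280.] [0.6726 0.0244 0.0521] 964
[238. 167.] [0.4489 0.279  0.0557] 566
[345. 179.] [0.6708 0.0239 0.0548] 502
[342. 268.] [ 0.4347 -0.2249  0.0548] 1007
```

Call:
carry_out(linear=[[0,0,-4],[0,0,-8],[0,0,-12],[0,0,-14],[-0.7,-4,-14],[-1.4,-8,-14],[-2.1,-12,-14],[-2.8,-16,-14],[-3.4,-20,-14],[-3.75,-22.3,-14],[-3.75,-22.3,-14],[-3.75,-22.3,-14],[-3.75,-22.3,-14],[-3.75,-22.3,-11.5],[-3.75,-22.3,-10],[-3.75,-22.3,-9.8],[-3.75,-22.3,-9.8],[-3.75,-22.3,-9.8]], twist=[[0,0,0],[0,0,0],[0,0,0],[0,0,0],[0,0,0],[0,0,0],[0,0,0],[0,0,0],[0,0,0],[0,0,0],[0,0,0],[0,0,0],[0,0,0],[0,0,0],[0,0,0],[0,0,0],[0,0,0],[0,0,0]], claw=[230,230,230,230,230,230,230,230,230,230,230,230,230,230,230,230,230,230])

```text
time: 17.4
tcp_pos: [0.4488, -0.0137, 0.2898]
orientation: [[-0.0, 1.0, -0.0], [1.0, 0.0, -0.001], [-0.001, -0.0, -1.0]]
ft_force: [-3.5, -3.8, 6.5]
opening: 0.278
grip_force: 84.6
```

Call:
carry_out(linear=[[0,-0.1,0],[0,-0.1,0],[0,-0.1,0]], twist=[[0,0,0],[0,0,0],[0,0,0]], claw=[230,230,230])

```text
time: 17.65
tcp_pos: [0.4479, -0.0137, 0.29]
orientation: [[-0.0, 1.0, 0.001], [1.0, 0.0, -0.001], [-0.001, 0.001, -1.0]]
ft_force: [-1.7, -4.2, 6.3]
opening: 0.281
grip_force: 84.7
```

Call:
carry_out(linear=[[0,0,0.15],[0,0,0.15],[0,0,0.15]], twist=[[0,0,0],[0,0,0],[0,0,0]], claw=[230,230,230])

```text
time: 17.9
tcp_pos: [0.4481, -0.0137, 0.289]
orientation: [[-0.0, 1.0, 0.002], [1.0, 0.0, -0.001], [-0.001, 0.002, -1.0]]
ft_force: [-3.1, -3.8, 13.8]
opening: 0.277
grip_force: 86.2
```

Call:
carry_out(linear=[[0,0,0.15],[0,0,0.15],[0,0,0.15]], twist=[[0,0,0],[0,0,0],[0,0,0]], claw=[230,230,230])

```text
time: 18.15
tcp_pos: [0.4483, -0.0137, 0.288]
orientation: [[-0.0, 1.0, 0.003], [1.0, 0.0, -0.001], [-0.001, 0.003, -1.0]]
ft_force: [-3.8, -3.5, 19.9]
opening: 0.283
grip_force: 88.0
```

Call:
carry_out(linear=[[0,0,0.15],[0,0,0.15],[0,0,0.15]], twist=[[0,0,0],[0,0,0],[0,0,0]], claw=[230,230,230])

```text
time: 18.4
tcp_pos: [0.4483, -0.0136, 0.2875]
orientation: [[-0.0, 1.0, 0.004], [1.0, 0.0, -0.001], [-0.001, 0.004, -1.0]]
ft_force: [-9.2, -2.1, 34.9]
opening: 0.274
grip_force: 90.0
```

Call:
carry_out(linear=[[0,0,0.15],[0,0,0.15],[0,0,0.15]], twist=[[0,0,0],[0,0,0],[0,0,0]], claw=[230,230,230])

```text
time: 18.65
tcp_pos: [0.4484, -0.0136, 0.2872]
orientation: [[-0.0, 1.0, 0.005], [1.0, 0.0, -0.001], [-0.001, 0.005, -1.0]]
ft_force: [-17.6, 0.4, 55.3]
opening: 0.277
grip_force: 92.2
```

Call:
carry_out(linear=[[0,0,0.15],[0,0,0.15],[0,0,0.15]], twist=[[0,0,0],[0,0,0],[0,0,0]], claw=[230,230,230])

```text
time: 18.9
tcp_pos: [0.4489, -0.0136, 0.2861]
orientation: [[-0.0, 1.0, 0.007], [1.0, 0.0, -0.001], [-0.001, 0.007, -1.0]]
ft_force: [-9.6, 2.4, 54.0]
opening: 0.28
grip_force: 94.0
```

Lid B stops hard too, at 29.5 mm if the mat lifts the rim by 3 mm, so it is wrong. I'll put it back.

Call:
carry_out(linear=[[0,0,-3],[0,0,-4.5],[0.7,4,-4.5],[1.4,8,-4.5],[2.1,12,-4.5],[2.8,16,-4.5],[3.4,20,-4.5],[3.75,22.3,-4.5],[3.75,22.3,-4.5],[3.75,22.3,-1],[3.75,22.3,3],[3.75,22.3,6.5],[3.75,22.3,8.3],[3.75,22.3,9],[3.75,22.3,9.1],[3.75,22.3,9.1]], twist=[[0,0,0],[0,0,0],[0,0,0],[0,0,0],[0,0,0],[0,0,0],[0,0,0],[0,0,0],[0,0,0],[0,0,0],[0,0,0],[0,0,0],[0,0,0],[0,0,0],[0,0,0],[0,0,0]], claw=[230,230,230,230,230,230,230,230,230,230,230,230,230,230,230,230])

```text
time: 20.23
tcp_pos: [0.67, 0.0243, 0.1899]
orientation: [[-0.0, 1.0, -0.002], [1.0, 0.0, 0.0], [0.0, -0.002, -1.0]]
ft_force: [-0.2, 0.4, -1.4]
opening: 0.283
grip_force: 89.2
```

Call:
carry_out(linear=[[0,0,0.05],[0,0,0.05],[0,0,0.05],[0,0,0.05],[0,0,0.05],[0,0,-4],[0,0,-8],[0,0,-12],[0,0,-14],[0,0,-14]], twist=[[0,0,0],[0,0,0],[0,0,0],[0,0,0],[0,0,0],[0,0,0],[0,0,0],[0,0,0],[0,0,0],[0,0,0]], claw=[230,90,90,90,90,90,90,90,90,90])

```text
time: 21.07
tcp_pos: [0.6701, 0.024, 0.3375]
orientation: [[-0.0, 1.0, 0.008], [1.0, 0.0, -0.001], [-0.001, 0.008, -1.0]]
ft_force: [0.4, -1.2, -0.3]
opening: 0.647
grip_force: 0.0
```

```bash
python3 - <<'E'
from m import *
o=observe();print(o["tcp_pos"],o["orientation"].round(4),o["ft_force"],o["opening"])
for l in lids(read_camera("scene"),calibration("scene")):print(*l)
for l in lids(read_camera("side"),calibration("side")):print(*l)
c=calibration("wrist")
for l in lids(read_camera("wrist"),c,.014):print(*l)
E
```

```text
[0.67007161 0.02396421 0.33749398] [[-0.0e+00  1.0e+00  8.2e-03]
 [ 1.0e+00  1.0e-04 -7.0e-04]
 [-7.0e-04  8.2e-03 -1.0e+00]] [ 0.3958604  -1.17789543 -0.27027776] 0.6473789814181257
[450. 212.] [0.4511 0.2772 0.0516] 567
[264. 214.] [ 0.4373 -0.2247  0.0517] 583
[368. 278.] [0.6714 0.0279 0.0522] 1070
[238. 167.] [0.4486 0.2789 0.0558] 562
[344. 177.] [0.6703 0.0279 0.0556] 617
[342. 268.] [ 0.4346 -0.2247  0.0547] 1005
[319. 179.] [0.6699 0.0274 0.0542] 8131
[169. 390.] [ 0.4605 -0.234   0.0273] 186
```

```bash
python3 - <<'E'
from m import *
import pickle
im=np.load("r.npy")  # w2 rectified, z=.092, .25mm/px centre (.449,-.0175), w2 camera
n=np.array([.4499,-.0170+.0756,.4043-.0303])
r=im
g=cv2.GaussianBlur(cv2.cvtColor(r,cv2.COLOR_RGB2LAB),(0,0),2)
c=calibration("wrist")
for guess in ((284,254),(268,255)):
  for lo,hi,name in((130,165,"inner"),(178,215,"shoulder")):
    q=np.array(guess,float)
    for it in range(4):
        pts=[]
        for a in np.linspace(0,2*np.pi,240,endpoint=False):
            if name=="shoulder" and np.cos(a)<0.2 and np.sin(a)<.2: continue
            d=np.arange(lo,hi,.5);X=(q[0]+d*np.cos(a)).astype(np.float32);Y=(q[1]+d*np.sin(a)).astype(np.float32)
            p=cv2.remap(g.astype(np.float32),X[None],Y[None],1)[0]
            k=np.gradient(p,axis=0)[:,0] if name=="inner" else np.linalg.norm(np.gradient(p,axis=0),axis=1)
            i=k.argmax();pts.append((X[i],Y[i]))
        pts=np.array(pts)
        f=least_squares(lambda v:np.hypot(pts[:,0]-v[0],pts[:,1]-v[1])-v[2],[*q,(lo+hi)/2],loss="soft_l1",f_scale=1.)
        q=f.x[:2]
    w=np.array([.449+(q[0]-280)*.00025,-.0175-(q[1]-280)*.00025])
    z=.092 if name=="inner" else .080
    sc=(n[2]-z)/(n[2]-.092);print(guess,name,f.x.round(1),(n[:2]+(w-n[:2])*sc).round(4),round(f.x[2]*.00025*sc,4),round(f.cost,1))
# now: canister in the present wrist view?
c=calibration("wrist");print(proj(c,(.448,-.0135,.092)))
# overlay of w3 with circles of w3 estimate
c3=pickle.load(open("c3.pkl","rb"));w3=np.load("w3.npy")
print(np.array(c3["rotation"]))
E
```

```text
(284, 254) inner [283.9 253.1 139.7] [ 0.45   -0.0108] 0.0349 436.6
(284, 254) shoulder [268.6 257.1 191.9] [ 0.446  -0.0148] 0.05 222.8
(268, 255) inner [284.1 253.2 139.7] [ 0.45   -0.0108] 0.0349 420.0
(268, 255) shoulder [268.6 257.1 192. ] [ 0.446  -0.0148] 0.05 218.7
[ 40.12801422 257.40137051]
[[ 9.99997911e-01 -8.77306336e-04  1.84596654e-03]
 [-2.88768839e-04 -9.54774665e-01 -2.97330215e-01]
 [ 2.02333176e-03  2.97329061e-01 -9.54772924e-01]]
```

My rectified view had its rows and columns swapped. Corrected, the mouth is at about (0.4431,-0.0180), which agrees with the ring fits, so both trials were about 6 mm off centre and don't count. Retrying lid B, now at (0.670,0.0274).

Call:
carry_out(linear=[[0.33,0,3],[0.33,0,7],[0.33,0,11],[0.33,0,13.5],[0.33,0,14],[0.33,0,14],[0.33,0,14],[0.33,0,14],[0.33,0,14],[0.33,0,14],[0.33,0,14],[0.33,0,14],[0.33,0,14],[0.33,0,14]], twist=[[0,0,0],[0,0,0],[0,0,0],[0,0,0],[0,0,0],[0,0,0],[0,0,0],[0,0,0],[0,0,0],[0,0,0],[0,0,0],[0,0,0],[0,0,0],[0,0,0]], claw=[90,90,90,90,90,90,90,230,230,230,230,230,230,230], force=80)

```text
time: 22.38
tcp_pos: [0.6701, 0.0273, 0.1933]
orientation: [[-0.0, 1.0, 0.003], [1.0, 0.0, -0.0], [-0.0, 0.003, -1.0]]
ft_force: [-2.1, -0.2, 8.4]
opening: 0.275
grip_force: 78.0
```

```bash
python3 - <<'E'
from m import *
import pickle
o=observe();print(o["tcp_pos"],o["orientation"].round(4),o["ft_force"],o["opening"])
# refit mouth in w3 with correct axes
c=pickle.load(open("c3.pkl","rb"));w3=np.load("w3.npy")
g=cv2.cvtColor(w3,cv2.COLOR_RGB2GRAY).astype(np.float32)
g=cv2.GaussianBlur(g,(0,0),1)
A=np.linspace(0,2*np.pi,200,endpoint=False)
for z,lo,hi in((.092,.033,.0385),(.08,.047,.053)):
    q=np.array([.4431,-.018])
    for _ in range(3):
        pts=[]
        for a in A:
            d=np.arange(lo,hi,.0001)
            uv=np.array([proj(c,(q[0]+r*np.cos(a),q[1]+r*np.sin(a),z)) for r in d]).astype(np.float32)
            p=cv2.remap(g,uv[None,:,0],uv[None,:,1],1)[0]
            k=np.gradient(p);i=(k if z>.09 else np.abs(k)).argmax();pts.append(q+d[i]*np.array([np.cos(a),np.sin(a)]))
        pts=np.array(pts)
        f=least_squares(lambda v:np.hypot(pts[:,0]-v[0],pts[:,1]-v[1])-v[2],[*q,.036],loss="soft_l1",f_scale=.0003);q=f.x[:2]
    print(z,f.x.round(4))
E
```

```text
[0.67007365 0.02726941 0.19330589] [[-0.0e+00  1.0e+00  2.8e-03]
 [ 1.0e+00  1.0e-04 -3.0e-04]
 [-3.0e-04  2.8e-03 -1.0e+00]] [-2.1039563  -0.2179227   8.38091336] 0.2754992910355043
0.092 [ 0.4431 -0.0181  0.0358]
0.08 [ 0.4431 -0.018   0.0497]
```

Call:
carry_out(linear=[[0,0,-4],[0,0,-8],[0,0,-12],[0,0,-14],[-0.7,-4,-14],[-1.4,-8,-14],[-2.1,-12,-14],[-2.8,-16,-14],[-3.6,-20,-14],[-4.53,-22.7,-14],[-4.53,-22.7,-14],[-4.53,-22.7,-14],[-4.53,-22.7,-14],[-4.53,-22.7,-12],[-4.53,-22.7,-11],[-4.53,-22.7,-10.5],[-4.53,-22.7,-10.5],[-4.53,-22.7,-10.5]], twist=[[0,0,0],[0,0,0],[0,0,0],[0,0,0],[0,0,0],[0,0,0],[0,0,0],[0,0,0],[0,0,0],[0,0,0],[0,0,0],[0,0,0],[0,0,0],[0,0,0],[0,0,0],[0,0,0],[0,0,0],[0,0,0]], claw=[230,230,230,230,230,230,230,230,230,230,230,230,230,230,230,230,230,230])

```text
time: 23.88
tcp_pos: [0.4431, -0.0179, 0.2962]
orientation: [[-0.0, 1.0, -0.001], [1.0, 0.0, 0.0], [0.0, -0.001, -1.0]]
ft_force: [-0.3, -0.1, -0.9]
opening: 0.277
grip_force: 79.2
```

```bash
python3 - <<'E'
from m import *
o=observe();print(o["tcp_pos"],o["orientation"].round(4),o["ft_force"])
E
```

```text
[ 0.44306268 -0.01793991  0.29623476] [[-3.e-04  1.e+00 -8.e-04]
 [ 1.e+00  3.e-04  1.e-04]
 [ 1.e-04 -8.e-04 -1.e+00]] [-0.30165363 -0.10912611 -0.91946203]
```

Well centred. Lowering in small steps.

Call:
carry_out(linear=[[0,0,0.3],[0,0,0.6],[0,0,0.8],[0,0,0.8],[0,0,0.8]], twist=[[0,0,0],[0,0,0],[0,0,0],[0,0,0],[0,0,0]], claw=[230,230,230,230,230])

```text
time: 24.3
tcp_pos: [0.4427, -0.018, 0.2882]
orientation: [[0.0, 1.0, -0.0], [1.0, -0.0, 0.0], [0.0, -0.0, -1.0]]
ft_force: [0.4, 0.1, -1.1]
opening: 0.277
grip_force: 78.9
```

Call:
carry_out(linear=[[0,0,0.1],[0,0,0.2],[0,0,0.3],[0,0,0.3],[0,0,0.3]], twist=[[0,0,0],[0,0,0],[0,0,0],[0,0,0],[0,0,0]], claw=[230,230,230,230,230])

```text
time: 24.72
tcp_pos: [0.4429, -0.0181, 0.2857]
orientation: [[-0.0, 1.0, 0.001], [1.0, 0.0, -0.0], [-0.0, 0.001, -1.0]]
ft_force: [-0.7, -0.7, 5.9]
opening: 0.272
grip_force: 79.9
```

Call:
carry_out(linear=[[0,0,0.1],[0,0,0.2],[0,0,0.2],[0,0,0.2]], twist=[[0,0,0],[0,0,0],[0,0,0],[0,0,0]], claw=[230,230,230,230])

```text
time: 25.05
tcp_pos: [0.4429, -0.0181, 0.2851]
orientation: [[-0.0, 1.0, 0.002], [1.0, 0.0, -0.001], [-0.001, 0.002, -1.0]]
ft_force: [-10.3, 1.4, 28.8]
opening: 0.276
grip_force: 82.6
```

It stops hard at 28.7 mm above the mouth with 29 N, so B is truly wrong. Putting it back.

Call:
carry_out(linear=[[0,0,-3],[0,0,-4.5],[0.7,4,-4.5],[1.4,8,-4.5],[2.1,12,-4.5],[2.8,16,-4.5],[3.6,20,-4.5],[4.53,22.7,-4.5],[4.53,22.7,-4.5],[4.53,22.7,-1],[4.53,22.7,3],[4.53,22.7,6.5],[4.53,22.7,8.3],[4.53,22.7,9],[4.53,22.7,9],[4.53,22.7,9]], twist=[[0,0,0],[0,0,0],[0,0,0],[0,0,0],[0,0,0],[0,0,0],[0,0,0],[0,0,0],[0,0,0],[0,0,0],[0,0,0],[0,0,0],[0,0,0],[0,0,0],[0,0,0],[0,0,0]], claw=[230,230,230,230,230,230,230,230,230,230,230,230,230,230,230,230])

```text
time: 26.38
tcp_pos: [0.6695, 0.0272, 0.1929]
orientation: [[0.0, 1.0, -0.001], [1.0, -0.0, 0.0], [0.0, -0.001, -1.0]]
ft_force: [0.5, 0.1, -1.4]
opening: 0.276
grip_force: 86.8
```

Call:
carry_out(linear=[[0,0,0],[0,0,0],[0,0,0],[0,0,0],[0,0,-4],[0,0,-8],[0,0,-12],[0,0,-14],[0,0,-14]], twist=[[0,0,0],[0,0,0],[0,0,0],[0,0,0],[0,0,0],[0,0,0],[0,0,0],[0,0,0],[0,0,0]], claw=[90,90,90,90,90,90,90,90,90])

```text
time: 27.13
tcp_pos: [0.67, 0.0273, 0.3395]
orientation: [[-0.0, 1.0, 0.008], [1.0, 0.0, -0.001], [-0.001, 0.008, -1.0]]
ft_force: [0.4, -0.6, -0.0]
opening: 0.651
grip_force: 0.0
```

```bash
python3 - <<'E'
from m import *
o=observe();print(o["tcp_pos"],o["orientation"].round(4),o["ft_force"],o["opening"])
for l in lids(read_camera("scene"),calibration("scene")):print(*l)
for l in lids(read_camera("side"),calibration("side")):print(*l)
E
```

```text
[0.67004348 0.02729602 0.339466  ] [[-1.0e-04  1.0e+00  8.1e-03]
 [ 1.0e+00  1.0e-04 -6.0e-04]
 [-6.0e-04  8.1e-03 -1.0e+00]] [ 0.42971748 -0.61802616 -0.01650042] 0.6508172093095497
[450. 212.] [0.4512 0.2774 0.0519] 569
[264. 214.] [ 0.4372 -0.2249  0.0516] 581
[368. 278.] [0.6713 0.0281 0.0522] 1069
[238. 167.] [0.4488 0.2789 0.0556] 563
[344. 177.] [0.6701 0.0277 0.0557] 618
[342. 268.] [ 0.4346 -0.2248  0.0547] 1005
```

Call:
carry_out(linear=[[25.1,-22,0],[25.1,-22,0],[25.1,-22,0],[25.1,-22,0],[25.1,-22,0],[25.1,-22,0],[25.1,-22,0],[25.1,-22,0],[25.1,-22,0],[25.1,-22,0],[25.1,-22,0],[25.1,-22,0]], twist=[[0,0,0],[0,0,0],[0,0,0],[0,0,0],[0,0,0],[0,0,0],[0,0,0],[0,0,0],[0,0,0],[0,0,0],[0,0,0],[0,0,0]], claw=[90,90,90,90,90,90,90,90,90,90,90,90])

```text
time: 28.23
tcp_pos: [0.4503, 0.2776, 0.3325]
orientation: [[0.001, 1.0, -0.001], [1.0, -0.001, -0.001], [-0.001, -0.001, -1.0]]
ft_force: [1.1, -1.2, -0.4]
opening: 0.644
grip_force: 0.0
```

```bash
python3 - <<'E'
from m import *
o=observe();print(o["tcp_pos"],o["orientation"].round(4),o["ft_force"],o["opening"])
c=calibration("wrist")
for l in lids(read_camera("wrist"),c,.014):print(*l)
E
```

```text
[0.45028777 0.27757249 0.3325359 ] [[ 1.e-03  1.e+00 -9.e-04]
 [ 1.e+00 -1.e-03 -6.e-04]
 [-6.e-04 -9.e-04 -1.e+00]] [ 1.12700318 -1.18012263 -0.39997965] 0.6443409156523291
[318. 182.] [0.4488 0.2777 0.0542] 8034
[461. 385.] [0.6498 0.0285 0.0378] 573
```

Call:
carry_out(linear=[[-0.06,-0.12,3],[-0.06,-0.12,7],[-0.06,-0.12,11],[-0.06,-0.12,13.5],[-0.06,-0.12,14.1],[-0.06,-0.12,14.1],[-0.06,-0.12,14.1],[-0.06,-0.12,14.1],[-0.06,-0.12,14.1],[-0.06,-0.12,14.1],[-0.06,-0.12,14.1],[-0.06,-0.12,14.1],[-0.06,-0.12,14.1],[-0.06,-0.12,14.1],[-0.06,-0.12,14.1]], twist=[[0,0,0],[0,0,0],[0,0,0],[0,0,0],[0,0,0],[0,0,0],[0,0,0],[0,0,0],[0,0,0],[0,0,0],[0,0,0],[0,0,0],[0,0,0],[0,0,0],[0,0,0]], claw=[90,90,90,90,90,90,90,90,230,230,230,230,230,230,230], force=80)

```text
time: 29.53
tcp_pos: [0.4487, 0.2778, 0.1936]
orientation: [[-0.0, 1.0, 0.002], [1.0, 0.0, 0.001], [0.001, 0.002, -1.0]]
ft_force: [-3.3, -2.9, 14.0]
opening: 0.279
grip_force: 77.8
```

```bash
python3 - <<'E'
from m import *
o=observe();print(o["tcp_pos"],o["orientation"].round(4),o["ft_force"],o["opening"],o["grip_force"])
E
```

```text
[0.44870064 0.27782494 0.19362644] [[-2.0e-04  1.0e+00  1.5e-03]
 [ 1.0e+00  2.0e-04  6.0e-04]
 [ 6.0e-04  1.5e-03 -1.0e+00]] [-3.29329308 -2.88274148 14.04326792] 0.27871863271980335 77.81060099601746
```

Call:
carry_out(linear=[[0,0,-4],[0,0,-8],[0,0,-12],[0,0,-14],[-4,0,-14],[-8,-0.2,-14],[-12,-0.4,-14],[-16,-0.57,-14],[-20,-0.57,-14],[-24,-0.57,-14],[-27.5,-0.57,-14],[-29.57,-0.57,-14],[-29.57,-0.57,-14],[-29.57,-0.57,-14],[-29.57,-0.57,-12],[-29.57,-0.57,-11],[-29.57,-0.57,-10.5],[-29.57,-0.57,-10.5],[-29.57,-0.57,-10.5]], twist=[[0,0,0],[0,0,0],[0,0,0],[0,0,0],[0,0,0],[0,0,0],[0,0,0],[0,0,0],[0,0,0],[0,0,0],[0,0,0],[0,0,0],[0,0,0],[0,0,0],[0,0,0],[0,0,0],[0,0,0],[0,0,0],[0,0,0]], claw=[230,230,230,230,230,230,230,230,230,230,230,230,230,230,230,230,230,230,230])

```text
time: 31.12
tcp_pos: [0.4429, -0.0175, 0.2975]
orientation: [[-0.001, 1.0, -0.0], [1.0, 0.001, 0.0], [0.0, -0.0, -1.0]]
ft_force: [-0.1, -0.8, -0.6]
opening: 0.274
grip_force: 78.7
```

```bash
python3 - <<'E'
from m import *
o=observe();print(o["tcp_pos"],o["orientation"].round(4),o["ft_force"],o["opening"],o["grip_force"])
E
```

```text
[ 0.44288212 -0.01751654  0.29745076] [[-9.e-04  1.e+00 -2.e-04]
 [ 1.e+00  9.e-04  1.e-04]
 [ 1.e-04 -2.e-04 -1.e+00]] [-0.14588944 -0.79186416 -0.56671749] 0.2744741277957588 78.65887999534607
```

Call:
carry_out(linear=[[0,0,0.3],[0,0,0.6],[0,0,0.9],[0,0,0.9],[0,0,0.9]], twist=[[0,0,0],[0,0,0],[0,0,0],[0,0,0],[0,0,0]], claw=[230,230,230,230,230])

```text
time: 31.53
tcp_pos: [0.4428, -0.018, 0.2881]
orientation: [[-0.0, 1.0, -0.0], [1.0, 0.0, 0.0], [0.0, -0.0, -1.0]]
ft_force: [-0.3, 1.7, -0.2]
opening: 0.278
grip_force: 78.7
```

Call:
carry_out(linear=[[0,0,0.1],[0,0,0.2],[0,0,0.3],[0,0,0.3],[0,0,0.3]], twist=[[0,0,0],[0,0,0],[0,0,0],[0,0,0],[0,0,0]], claw=[230,230,230,230,230])

```text
time: 31.95
tcp_pos: [0.443, -0.0181, 0.2857]
orientation: [[-0.0, 1.0, 0.001], [1.0, 0.0, -0.0], [-0.0, 0.001, -1.0]]
ft_force: [0.2, -0.8, 6.5]
opening: 0.277
grip_force: 79.7
```

Call:
carry_out(linear=[[0,0,0.1],[0,0,0.2],[0,0,0.2],[0,0,0.2]], twist=[[0,0,0],[0,0,0],[0,0,0],[0,0,0]], claw=[230,230,230,230])

```text
time: 32.28
tcp_pos: [0.4429, -0.0181, 0.2855]
orientation: [[-0.0, 1.0, 0.002], [1.0, 0.0, -0.001], [-0.001, 0.002, -1.0]]
ft_force: [-14.4, 3.5, 37.8]
opening: 0.278
grip_force: 82.9
```

Lid A also stops hard, 28.9 mm up at 38 N. That leaves C, whose trial was off centre. Putting A back.

Call:
carry_out(linear=[[0,0,-3],[0,0,-4.5],[4,0,-4.5],[8,0,-4.5],[12,0,-4.5],[16,0.2,-4.5],[20,0.5,-4.5],[24,0.57,-4.5],[28,0.57,-4.5],[29.57,0.57,-4.5],[29.57,0.57,-4.5],[29.57,0.57,-1],[29.57,0.57,3],[29.57,0.57,6.5],[29.57,0.57,8.3],[29.57,0.57,9],[29.57,0.57,9],[29.57,0.57,9]], twist=[[0,0,0],[0,0,0],[0,0,0],[0,0,0],[0,0,0],[0,0,0],[0,0,0],[0,0,0],[0,0,0],[0,0,0],[0,0,0],[0,0,0],[0,0,0],[0,0,0],[0,0,0],[0,0,0],[0,0,0],[0,0,0]], claw=[230,230,230,230,230,230,230,230,230,230,230,230,230,230,230,230,230,230])

```text
time: 33.78
tcp_pos: [0.4487, 0.2772, 0.1936]
orientation: [[0.0, 1.0, 0.0], [1.0, -0.0, -0.0], [-0.0, 0.0, -1.0]]
ft_force: [-0.3, 0.2, -0.9]
opening: 0.278
grip_force: 84.8
```

Call:
carry_out(linear=[[0,0,0],[0,0,0],[0,0,0],[0,0,0],[0,0,-4],[0,0,-8],[0,0,-12],[0,0,-14],[0,0,-14]], twist=[[0,0,0],[0,0,0],[0,0,0],[0,0,0],[0,0,0],[0,0,0],[0,0,0],[0,0,0],[0,0,0]], claw=[90,90,90,90,90,90,90,90,90])

```text
time: 34.53
tcp_pos: [0.4489, 0.2779, 0.3385]
orientation: [[-0.0, 1.0, 0.007], [1.0, 0.0, 0.003], [0.003, 0.007, -1.0]]
ft_force: [0.2, 1.3, 1.0]
opening: 0.648
grip_force: 0.0
```

```bash
python3 - <<'E'
from m import *
o=observe();print(o["tcp_pos"],o["orientation"].round(4),o["ft_force"],o["opening"])
for l in lids(read_camera("side"),calibration("side")):print(*l)
E
```

```text
[0.44894227 0.27790746 0.33854084] [[-1.0e-04  1.0e+00  6.9e-03]
 [ 1.0e+00  1.0e-04  3.0e-03]
 [ 3.0e-03  6.9e-03 -1.0e+00]] [0.2236304  1.27086253 0.98787957] 0.6482320757171199
[238. 167.] [0.449  0.2774 0.0558] 563
[344. 177.] [0.6701 0.028  0.0556] 619
[342. 268.] [ 0.4346 -0.2248  0.0547] 1007
```

Call:
carry_out(linear=[[-50.4,-1.5,0],[-50.4,-1.5,0],[-50.4,-1.5,0],[-50.4,-1.5,0],[-50.4,-1.5,0],[-50.4,-1.5,0],[-50.4,-1.5,0],[-50.4,-1.5,0],[-50.4,-1.5,0],[-50.4,-1.5,0],[-50.4,-1.5,0],[-50.4,-1.5,0],[-50.4,-1.5,0],[-50.4,-1.5,0],[-50.4,-1.5,0],[-50.4,-1.5,0],[-50.4,-1.5,0]], twist=[[0,0,0],[0,0,0],[0,0,0],[0,0,0],[0,0,0],[0,0,0],[0,0,0],[0,0,0],[0,0,0],[0,0,0],[0,0,0],[0,0,0],[0,0,0],[0,0,0],[0,0,0],[0,0,0],[0,0,0]], claw=[90,90,90,90,90,90,90,90,90,90,90,90,90,90,90,90,90])

```text
time: 36.0
tcp_pos: [0.4336, -0.2251, 0.333]
orientation: [[-0.002, 1.0, -0.0], [1.0, 0.002, 0.0], [0.0, -0.0, -1.0]]
ft_force: [-0.2, 0.9, 0.1]
opening: 0.648
grip_force: 0.0
```

```bash
python3 - <<'E'
from m import *
o=observe();print(o["tcp_pos"],o["orientation"].round(4),o["opening"])
c=calibration("wrist")
for l in lids(read_camera("wrist"),c,.014):print(*l)
E
```

```text
[ 0.43363532 -0.22509573  0.33301783] [[-1.6e-03  1.0e+00 -2.0e-04]
 [ 1.0e+00  1.6e-03  3.0e-04]
 [ 3.0e-04 -2.0e-04 -1.0e+00]] 0.6480618146625209
[320. 183.] [ 0.4342 -0.2259  0.0543] 8010
```

Call:
carry_out(linear=[[0.03,0.04,3],[0.03,0.04,7],[0.03,0.04,11],[0.03,0.04,13.5],[0.03,0.04,14],[0.03,0.04,14],[0.03,0.04,14],[0.03,0.04,14],[0.03,0.04,14],[0.03,0.04,14],[0.03,0.04,14],[0.03,0.04,14],[0.03,0.04,14],[0.03,0.04,14],[0.03,0.04,14]], twist=[[0,0,0],[0,0,0],[0,0,0],[0,0,0],[0,0,0],[0,0,0],[0,0,0],[0,0,0],[0,0,0],[0,0,0],[0,0,0],[0,0,0],[0,0,0],[0,0,0],[0,0,0]], claw=[90,90,90,90,90,90,90,90,230,230,230,230,230,230,230], force=80)

```text
time: 37.3
tcp_pos: [0.4341, -0.2262, 0.1946]
orientation: [[0.0, 1.0, 0.001], [1.0, -0.0, -0.001], [-0.001, 0.001, -1.0]]
ft_force: [-4.2, 3.9, 15.1]
opening: 0.277
grip_force: 77.7
```

```bash
python3 - <<'E'
from m import *
o=observe();print(o["tcp_pos"],o["orientation"].round(4),o["ft_force"],o["opening"],o["grip_force"])
E
```

```text
[ 0.4340904  -0.226194    0.19455918] [[ 0.      1.      0.0012]
 [ 1.     -0.     -0.001 ]
 [-0.001   0.0012 -1.    ]] [-4.16368528  3.89074378 15.06708321] 0.2767826464054203 77.73313879966736
```

Call:
carry_out(linear=[[0,0,-4],[0,0,-8],[0,0,-12],[0,0,-14],[4,0.2,-14],[8,0.4,-14],[12,0.6,-14],[16,0.8,-14],[19.5,0.9,-14],[20.8,0.9,-14],[20.8,0.9,-14],[20.8,0.9,-14],[20.8,0.9,-12],[20.8,0.9,-11],[20.8,0.9,-10.5],[20.8,0.9,-10.5],[20.8,0.9,-10.5]], twist=[[0,0,0],[0,0,0],[0,0,0],[0,0,0],[0,0,0],[0,0,0],[0,0,0],[0,0,0],[0,0,0],[0,0,0],[0,0,0],[0,0,0],[0,0,0],[0,0,0],[0,0,0],[0,0,0],[0,0,0]], claw=[230,230,230,230,230,230,230,230,230,230,230,230,230,230,230,230,230])

```text
time: 38.72
tcp_pos: [0.443, -0.0185, 0.2984]
orientation: [[0.001, 1.0, -0.0], [1.0, -0.001, 0.0], [0.0, -0.0, -1.0]]
ft_force: [-0.5, 0.9, -0.5]
opening: 0.276
grip_force: 78.7
```

Call:
carry_out(linear=[[0,0,0.3],[0,0,0.6],[0,0,0.9],[0,0,0.9],[0,0,0.9]], twist=[[0,0,0],[0,0,0],[0,0,0],[0,0,0],[0,0,0]], claw=[230,230,230,230,230])

```text
time: 39.13
tcp_pos: [0.4429, -0.018, 0.2891]
orientation: [[-0.0, 1.0, -0.0], [1.0, 0.0, 0.0], [0.0, -0.0, -1.0]]
ft_force: [0.1, -0.4, -1.5]
opening: 0.277
grip_force: 78.8
```

Call:
carry_out(linear=[[0,0,0.1],[0,0,0.2],[0,0,0.3],[0,0,0.3],[0,0,0.3]], twist=[[0,0,0],[0,0,0],[0,0,0],[0,0,0],[0,0,0]], claw=[230,230,230,230,230])

```text
time: 39.55
tcp_pos: [0.4431, -0.018, 0.2868]
orientation: [[-0.0, 1.0, 0.001], [1.0, 0.0, -0.0], [-0.0, 0.001, -1.0]]
ft_force: [-2.2, 1.0, 7.7]
opening: 0.276
grip_force: 80.1
```

Call:
carry_out(linear=[[0,0,0.1],[0,0,0.2],[0,0,0.2],[0,0,0.2]], twist=[[0,0,0],[0,0,0],[0,0,0],[0,0,0]], claw=[230,230,230,230])

```text
time: 39.88
tcp_pos: [0.4433, -0.0181, 0.2853]
orientation: [[-0.0, 1.0, 0.002], [1.0, 0.0, -0.0], [-0.0, 0.002, -1.0]]
ft_force: [0.5, -0.1, 11.0]
opening: 0.272
grip_force: 80.5
```

C behaves differently, yielding softly at 11 N, so I keep pressing.

Call:
carry_out(linear=[[0,0,0.1],[0,0,0.2],[0,0,0.3],[0,0,0.4],[0,0,0.4],[0,0,0.4]], twist=[[0,0,0],[0,0,0],[0,0,0],[0,0,0],[0,0,0],[0,0,0]], claw=[230,230,230,230,230,230])

```text
time: 40.38
tcp_pos: [0.4429, -0.0182, 0.2804]
orientation: [[0.0, 1.0, 0.0], [1.0, -0.0, -0.001], [-0.001, 0.0, -1.0]]
ft_force: [-2.2, -3.2, 4.9]
opening: 0.276
grip_force: 79.6
```

Call:
carry_out(linear=[[0,0,0.1],[0,0,0.2],[0,0,0.3],[0,0,0.4],[0,0,0.4],[0,0,0.4]], twist=[[0,0,0],[0,0,0],[0,0,0],[0,0,0],[0,0,0],[0,0,0]], claw=[230,230,230,230,230,230])

```text
time: 40.88
tcp_pos: [0.4428, -0.0179, 0.2766]
orientation: [[-0.0, 1.0, -0.0], [1.0, 0.0, 0.0], [0.0, -0.0, -1.0]]
ft_force: [-7.9, 1.9, 12.1]
opening: 0.273
grip_force: 85.8
```

Reached 0.2766, the home height. I'll press a little further to make sure it has snapped.

Call:
carry_out(linear=[[0,0,0.1],[0,0,0.15],[0,0,0.15],[0,0,0.15]], twist=[[0,0,0],[0,0,0],[0,0,0],[0,0,0]], claw=[230,230,230,230])

```text
time: 41.22
tcp_pos: [0.4427, -0.0179, 0.2765]
orientation: [[-0.0, 1.0, 0.0], [1.0, 0.0, 0.0], [0.0, 0.0, -1.0]]
ft_force: [-17.5, 3.0, 36.7]
opening: 0.277
grip_force: 88.2
```

Call:
carry_out(linear=[[0,0,-0.15],[0,0,-0.25],[0,0,-0.25],[0,0,-0.25]], twist=[[0,0,0],[0,0,0],[0,0,0],[0,0,0]], claw=[230,230,230,230])

```text
time: 41.55
tcp_pos: [0.4429, -0.018, 0.2769]
orientation: [[-0.0, 1.0, -0.0], [1.0, 0.0, 0.0], [0.0, -0.0, -1.0]]
ft_force: [0.1, 0.6, -1.1]
opening: 0.271
grip_force: 84.2
```

It stops hard at home height. Now I open partly, staying inside the clips, and rise.

Call:
carry_out(linear=[[0,0,0],[0,0,0],[0,0,0],[0,0,0],[0,0,-1],[0,0,-3],[0,0,-7],[0,0,-11],[0,0,-14],[0,0,-14],[0,0,-14]], twist=[[0,0,0],[0,0,0],[0,0,0],[0,0,0],[0,0,0],[0,0,0],[0,0,0],[0,0,0],[0,0,0],[0,0,0],[0,0,0]], claw=[130,130,130,130,130,130,130,130,130,130,130])

```text
time: 42.47
tcp_pos: [0.4428, -0.018, 0.4194]
orientation: [[-0.0, 1.0, 0.003], [1.0, 0.0, -0.001], [-0.001, 0.003, -1.0]]
ft_force: [-0.4, 0.4, -0.8]
opening: 0.488
grip_force: 0.0
```

```bash
python3 - <<'E'
from m import *
o=observe();print(o["tcp_pos"],o["ft_force"],o["opening"])
im=read_camera("side");c=calibration("side")
for z in(.014,.096):
  for l in lids(im,c,z):print(z,*l)
a=cv2.resize(im[100:320,190:410],(580,580),interpolation=2)
save("fin.png",a)
cw=calibration("wrist")
for l in lids(read_camera("wrist"),cw,.096):print("w",*l)
E
```

```text
[ 0.44280819 -0.0180055   0.4193763 ] [-0.35129887  0.42037948 -0.77583979] 0.48752558714292
0.014 [239. 167.] [0.4479 0.2765 0.0562] 562
0.014 [344. 177.] [0.6694 0.0271 0.0556] 619
0.014 [293. 201.] [0.4887 0.0466 0.0602] 813
0.096 [239. 167.] [0.4049 0.1943 0.0519] 562
0.096 [344. 177.] [ 0.6095 -0.0359  0.0513] 619
0.096 [293. 201.] [ 0.4426 -0.0179  0.0556] 813
w [500. 130.] [0.6194 0.0342 0.0424] 5396
w [319. 181.] [ 0.4429 -0.0175  0.0545] 7891
```

View pics/fin.png

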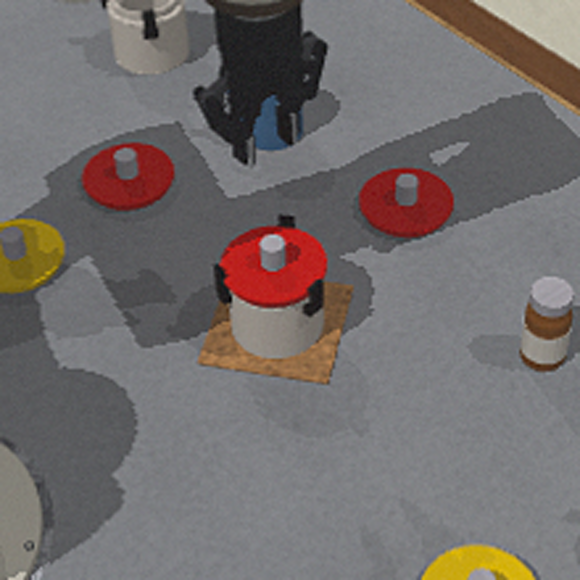

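The lid at (272,265) sits under the three clips, the other two lie flat at (128,175) and (407,202), and the gripper is clear. Handing in.

```bash
python3 -c "from bench import *; print(close_job())"
```

```text
the job is handed in; nothing more can be done
None
```

Lid C was the right one: it is snapped home under the canister's clips, lids A and B lie flat and knob up on the counter, nothing came near the mug or spice jar, and the job was handed in at about 42 s (it returned no verdict).

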